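# Shut the lid of a rinsing box and tip it over a bowl to drain the cherry tomatoes

### The job

The cherry tomatoes in the white rinsing box have just been washed. While the box still stands on the worktop, shut its hinged lid all the way so that nothing can tumble out; then lift the box by its handle, bring its slotted corner low over the middle of the bowl and tip the box diagonally by about 30 degrees, that corner lowest, until all the tomatoes have run down into it. Finish while holding it still like that, lid shut and clear of the bowl, so that it can drip; leave the bowl, the lemon, the big tomato and the garlic where they are.

Things in the scene. Friction and masses are not known exactly. Their poses are not given: they have to be found in the camera images.
- rinse_box: white plastic box, outside 120 (x) x 150 (y) x 70 mm high, walls and floor 3 mm, 0.16 kg. Origin: centre of underside, z up. Hinged lid (0.04 kg more), hinge along the +x rim. A bar handle 20 mm wide, 20 high (40 to 60 mm above the underside), 92 long sticks out level along +y from the middle of the +y end. The corner at -x, -y has upright 5 mm drain slots in both walls.
- drain_corner (a point): outer bottom corner of the box at the drain slots: (-60, -75, 0) mm in the box's frame; same axes as the box. The box's inside corner on the floor is 3 mm in from it along each axis.
- box_handle (a point): grip point in the middle of the box's handle: (0, 117, 50) mm in the box's frame; the handle runs along the box's y and is pinched across its 20 mm width (box x). Same axes as the box.
- lid_hinge (a point): point on the hinge axis in the middle of the box's +x rim, (60, 0, 71) mm in the box's frame; the axis runs along the box's y. Same axes as the box.
- lid (a joint): hinge angle of the lid, rad: 0 shut flat on the rim, larger = more open (starts half open, 0.8 to 1.2; stop at 1.35). Stiff hinge (0.07 N m friction): the lid stays where it is left. To shut it, push its upper, outer face near the free edge towards the box's -x and down.
- lid_tab (a point): top of the finger tab in the middle of the lid's free edge, 127 mm from the hinge line, tab 40 mm wide, lid 4 mm thick (clear panel in a white frame). Its axes turn with the lid: z is the outward normal of the lid's upper face, x points back to the hinge.
- tomato_s1: cherry tomato, a ball of 32 mm with a small green calyx, loose in the box; wet and slippery, 14 g; origin at its centre
- tomato_s2: cherry tomato, as tomato_s1
- tomato_s3: cherry tomato, as tomato_s1
- tomato_s4: cherry tomato, as tomato_s1
- tomato_s5: cherry tomato, as tomato_s1
- bowl: white round bowl standing on the worktop, rim 160 mm across, 60 mm high, 0.35 kg, empty; origin at the centre of its underside
- lemon: lemon, 71x53x51 mm, on the worktop behind the work; bystander
- big_tomato: large tomato, 74x72x69 mm, on the chopping board at the right; bystander
- garlic: garlic bulb, 56 mm, on the chopping board at the right; bystander

How it is judged (in metres and radians):
On the way, in this order (a step that is already met when the one before it is completed fails the run):
1. the lid is shut while the box stands level on the worktop (value of joint lid below 0.06 rad and height (world z) of rinse_box below 0.012 m and angle between rinse_box's own z axis and vertical below 0.1 rad), for 0.2 s.
2. the box is lifted clear by its handle with the lid shut (value of joint lid below 0.1 rad and height (world z) of drain_corner above 0.03 m and contact force between the fingers and rinse_box above 1 N and distance between the grasp point and box_handle below 0.07 m), for 0.2 s.
At the end, for the whole second after the job is handed in: Box held still in the air by its handle: lid under 0.06 rad; tipped 20-45 deg, at least 9 deg down both -x and -y; slotted corner within 40 mm of the bowl's centre in plan, 63-180 mm up, not touching it; all five tomatoes within 110 mm of that corner; bowl within 30 mm of its start (value of joint lid below 0.06 rad and angle between rinse_box's own z axis and vertical between 0.35 and 0.79 rad and angle between rinse_box's own x axis and vertical below 1.41 rad and angle between rinse_box's own y axis and vertical below 1.41 rad and horizontal distance between drain_corner and bowl below 0.04 m and height (world z) of drain_corner between 0.063 and 0.18 m and distance between each of tomato_s1, tomato_s2, tomato_s3, tomato_s4, tomato_s5 and drain_corner below 0.11 m and contact force between the fingers and rinse_box above 1 N and contact force between rinse_box and bowl below 0.2 N and linear speed of rinse_box below 0.03 m/s and angular speed of rinse_box below 0.15 rad/s and height (world z) of bowl below 0.01 m and distance of bowl from where it was at the start of the episode below 0.03 m and distance between the grasp point and box_handle below 0.07 m); the arm keeps its last pose, push and grip.
It fails at once if the bowl, lemon, big tomato or garlic is pushed out of its place (over 30 mm) (distance of any of bowl, lemon, big_tomato, garlic from where it was at the start of the episode above 0.03 m).
It also fails if it takes over 54 s, if anything falls off the work surface, if the arm or the gripper's body presses on something with over 40 N, if the wrist force passes 120 N, or if a joint passes its speed limit or range.

### The arm

A 6-joint arm with a two-finger parallel gripper is mounted at the origin on a cart in front of the work surface, level with it; the furniture and walls round the work are solid. World frame = base frame: x ahead of the robot, y to its left, z up, the work surface at z = 0. Lengths are in m, angles in degrees, forces in N, time in s.
With the tool pointing down it reaches from about 0.35 to 0.775 m from the base axis. Payload 5.5 kg.
Tool frame: the origin (TCP) lies midway between the tips of the shut fingers; the grasp point (between the pads) lies 19 mm behind it; y points along the fingers, z is the direction in which the jaws open and shut, and the axes are right-handed (so a half turn about y gives the same grasp; the last joint's range is limited). The gripper opens to 85 mm and grips with 20 to 120 N. Pads are 22 mm wide; open, the fingers measure 114 mm over their backs; the gripper's body (76 mm by 85 mm) begins 54 mm behind the grasp point. The pads swing forward as they close: fully open they stand 13 mm farther back than shut.
Start: joints at [-80.306, 17.945, 2.641, 74.691, 0, 82.002], TCP at [0.175, -0.548, 0.231] pointing down, gripper open.
Joint ranges: [-158.12, 158.12], [-49.38, 96.58], [-58.88, 72.47], [-126.05, 133.96], [-84.25, 85.87], [-180, 180]. Speed limits (degrees/s): [147.25, 147.25, 180, 180, 180, 180].

### API

Orientations are given as [roll, pitch, yaw] about the fixed x, y, z axes, in that order (R = Rz(yaw) Ry(pitch) Rx(roll)).
In Python, from workcell import arm gives the robot as it stands. The module is installed in compiled form; this text tells all that it offers.
- The arm moves only by the tool arm_command, never from a script. Its argument "targets" is text: rows parted by semicolons, each of 7 numbers parted by spaces: the closure, from -1 (fully open) to 1 (shut), then the shift along the tool's x, y, z each as a share of 0.05 m, from -1 to 1, then the turn, a rotation vector about the tool's x, y, z each as a share of 10 degrees, from -1 to 1. A call has 1 to 12 rows; each row shifts and turns the commanded pose from where the row before left it, along the tool's axes as they then stand; what a row does not reach is not made up. A row lasts 1/8 s, in which the tool goes at most 62.5 mm and 10.7 degrees, less where a joint would pass 70% of its speed; a pose out of reach is approached as far as the arm can. A call with a number of a shift or a turn outside -1 to 1 is refused whole. A call with a gripper value outside its range is refused whole. The fingers move at their own pace and stop on an object; "force" is the grip in N (left out, the last holds). Time passes only in rows, so rows that do not move let the fingers close. It gives the time, the measured TCP pose, the force and the opening at its end, in the units of the state.
- arm.observe(): the state, without advancing time (a new reading comes with each control period).
- arm.get_image(name): name is "scene" or "top" or "wrist"; returns the picture (384x512x3 uint8, red, green, blue); there is no depth.
- arm.get_calibration(name): a dict with "fx", "fy", "cx", "cy" (pixels), "R" (3x3) and "t" (3): a world point X has camera coordinates R X + t; the wrist camera has in their place "mount" (4x4, takes a point from camera to tool coordinates, whose origin is the TCP and whose axes are the tool frame's). Camera axes: x right, y down, z forward; pixel columns grow to the right and rows downward; lengths in m; the calibration is good to about 2 mm. A picture is of the moment at which its call begins: read the wrist's pose just before it. get_calibration takes no time and is no camera call.
- arm.finish_job(): hands the job in, once; it reports no verdict.
Trained networks look in the newest picture that a camera, given by its name, has taken for a name from the list of things; names that differ only in an ending like _2 or _b are one class to them, and where a whole thing is asked for, a point or a joint stands for the part that bears it (a point fixed in the world has none). Each returns a list of dicts, best first, with "conf" (0 to 1); they miss things now and then, are a little off and sometimes report something else, mostly with a low value. They report only what shows in the picture. A call takes as long as a camera call.
- arm.masks_of(camera, thing): "pixels" (384x512 bool, what is visible of it).
- arm.pinpoint(camera, thing): "location" ([x, y, z] in m, in world coordinates, good to about 4 mm: a listed point, or the origin of a listed thing).
The state is a dict: "time_s": time; "joints": joint angles; "qd": joint speeds; "joint_torque": joint torques, N m; "ee_pos": TCP position; "ee_rot": TCP orientation; "ft_force": force on the tool from outside, world axes, zero at the start; "ft_torque": the same for the moment, N m; "opening": finger opening in m.
Only numpy, scipy, OpenCV 4.12 (cv2) and the standard library are available. Lean on these libraries where they do the work, as an engineer would, in place of code of your own. Each camera call takes 0.05 s, during which the arm holds its last target. There are 200 camera calls.

## Working session

There is one attempt and no reset: what is moved stays moved. The work goes in short steps, Python scripts to look and compute and a tool call to move; the robot and the scene stay as the last step left them, time stands still between calls to the robot, and variables do not carry over. Pictures are saved under pics/ and viewed, about 8 in all and at most 12, crops included, and the job is handed in when it is done.

Besides the shell and the picture viewer there is one more tool, called after ">>>" by a JSON object that holds its "fn" and its "kwargs". arm_command: Moves the arm, as the interface text tells. Shift numbers are shares of 0.05 m and turn numbers shares of 10 degrees, none past 1 either way. Its arguments: {"type":"object","properties":{"targets":{"type":"string"},"force":{"type":"number"}},"required":["targets"]}

```bash
mkdir -p pics; cat > h.py <<'E'
import numpy as np, cv2
from scipy.spatial.transform import Rotation as Ro
from workcell import arm
def save(cam,name): 
    im=arm.get_image(cam); cv2.imwrite('pics/'+name,im[:,:,::-1]); return im
def best(cam,t):
    r=arm.pinpoint(cam,t)
    return [(round(d['conf'],2),np.round(d['location'],3).tolist()) for d in r[:5]]
def toolR(s): return Ro.from_euler('xyz',s['ee_rot'],degrees=True).as_matrix()
E
python3 - <<'E'
from h import *
s=arm.observe();print(s['ee_pos'],s['ee_rot'],s['opening']);print(toolR(s).round(3))
a=save('scene','a.png');b=save('top','b.png')
cv2.imwrite('pics/ab.png',cv2.resize(np.hstack([a,b])[:,:,::-1],(800,300)))
for c in('scene','top'):
    for t in('rinse_box','drain_corner','box_handle','lid_hinge','lid_tab','tomato_s1','bowl','lemon'):print(c,t,best(c,t))
E
```

```text
[ 0.17463675 -0.54729176  0.23040884] [-9.01042492e+01  1.36044857e-02 -1.62308479e+02] 0.0855444464435353
[[-0.953 -0.     0.304]
 [-0.304  0.002 -0.953]
 [-0.    -1.    -0.002]]
scene rinse_box [(0.94, [0.481, 0.046, 0.001])]
scene drain_corner []
scene box_handle [(0.86, [0.47, 0.164, 0.049]), (0.73, [0.516, 0.05, 0.016])]
scene lid_hinge [(0.95, [0.549, 0.052, 0.072]), (0.35, [0.469, 0.161, 0.048])]
scene lid_tab [(0.89, [0.458, 0.044, 0.171])]
scene tomato_s1 [(0.67, [0.513, 0.05, 0.018]), (0.57, [0.51, 0.002, 0.018]), (0.53, [0.467, 0.045, 0.018]), (0.51, [0.438, 0.088, 0.02])]
scene bowl [(0.9, [0.478, -0.265, -0.002])]
scene lemon [(0.72, [0.694, 0.032, 0.002])]
top rinse_box [(0.76, [0.484, 0.046, 0.002])]
top drain_corner [(0.71, [0.434, -0.036, -0.001])]
top box_handle [(0.57, [0.468, 0.159, 0.048])]
top lid_hinge [(0.66, [0.538, 0.052, 0.07])]
top lid_tab [(0.85, [0.464, 0.04, 0.172])]
top tomato_s1 [(0.62, [0.464, 0.047, 0.023]), (0.51, [0.443, 0.082, 0.018])]
top bowl [(0.72, [0.473, -0.266, 0.001])]
top lemon [(0.62, [0.689, 0.028, 0.002])]
```

View pics/ab.png

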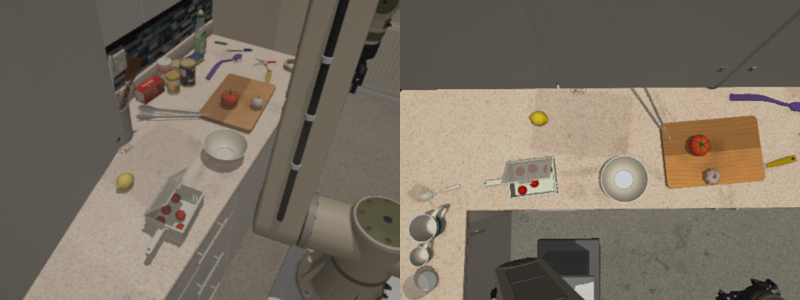

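>>> {"fn": "arm_command", "kwargs": {"targets": "1 -0.82 0 -0.78 0 0 0;1 -0.82 0 -0.78 0 0 0;1 -0.82 0 -0.78 0 0 0;1 -0.82 0 -0.78 0 0 0;1 -0.82 0 -0.78 0 0 0;1 -0.82 0 -0.78 0 0 0;1 -0.82 0 -0.78 0 0 0;1 -0.82 0 -0.78 0 0 0;1 -0.82 0 -0.78 0 0 0;1 -0.82 0 -0.78 0 0 0;1 -0.82 0 -0.78 0 0 0;1 -0.82 0 -0.78 0 0 0", "force": 60}}

```text
time_s: 2.4
ee_pos: [0.5021, 0.0494, 0.2316]
ee_rot: [-90.0, 0.0, -162.3]
ft_force: [0.7, -0.8, -0.4]
opening: 0.0
```

>>> {"fn": "arm_command", "kwargs": {"targets": "1 0 0 0 0 -0.98 0;1 0 0 0 0 -0.98 0;1 0 0 0 0 -0.98 0;1 0 0 0 0 -0.98 0;1 0 0 0 0 -0.98 0;1 0 0 0 0 -0.98 0;1 0 0 0 0 -0.98 0;1 0 0 0 0 -0.98 0;1 0 0 0 0 0 0"}}

```text
time_s: 3.52
ee_pos: [0.5012, 0.0475, 0.2313]
ee_rot: [-90.0, -0.0, -84.0]
ft_force: [-0.6, 0.1, -0.1]
opening: -0.0
```

```bash
python3 - <<'E'
from h import *
s=arm.observe();print(s['time_s'],s['ee_pos'].round(3),s['joints'].round(1),s['opening'],s['ft_force']);print(toolR(s).round(3))
for c in('top','scene','wrist'):
    save(c,c+'1.png')
    for t in('lid_hinge','lid_tab','box_handle'):print(c,t,best(c,t))
E
```

```text
3.525 [0.501 0.048 0.231] [-3.7 10.  -7.7 72.3 -0.  80.3] -4.597675379125183e-05 [-0.60515685  0.12219069 -0.06570012]
[[ 0.104  0.     0.995]
 [-0.995 -0.     0.104]
 [ 0.    -1.     0.   ]]
top lid_hinge [(0.87, [0.538, 0.053, 0.071])]
top lid_tab [(0.97, [0.465, 0.04, 0.171])]
top box_handle [(0.59, [0.466, 0.16, 0.047])]
scene lid_hinge [(0.81, [0.552, 0.051, 0.068])]
scene lid_tab [(0.95, [0.464, 0.043, 0.169])]
scene box_handle [(0.73, [0.47, 0.162, 0.048])]
wrist lid_hinge [(0.58, [0.542, 0.053, 0.077])]
wrist lid_tab [(0.72, [0.46, 0.048, 0.175])]
wrist box_handle [(0.77, [0.473, 0.16, 0.051]), (0.46, [0.432, -0.035, -0.0])]
```

>>> {"fn": "arm_command", "kwargs": {"targets": "1 0 0.6 -0.13 0 0 0;1 0 0.7 -0.13 0 0 0;1 0 0.25 -0.2 0 0 0;1 0 0.25 -0.2 0 0 0;1 0 0.25 -0.15 0 0 0;1 0 0.25 -0.15 0 0 0;1 0 0.25 -0.1 0 0 0;1 0 0.25 -0.1 0 0 0;1 0 0.15 -0.1 0 0 0;1 0 0.1 0 0 0 0;1 0 0 0 0 0 0"}}

```text
time_s: 5.5
ee_pos: [0.4385, 0.0408, 0.0785]
ee_rot: [-90.0, 0.0, -83.9]
ft_force: [0.3, -0.7, 0.4]
opening: -0.0001
```

>>> {"fn": "arm_command", "kwargs": {"targets": "1 0 0.06 0 0 0 0;1 0 0 0 0 0 0"}}

```text
time_s: 5.75
ee_pos: [0.4388, 0.0408, 0.0758]
ee_rot: [-90.0, -0.0, -83.9]
ft_force: [-1.3, 0.2, -0.0]
opening: 0.0002
```

```bash
python3 - <<'E'
from h import *
s=arm.observe();print(s['time_s'],s['ee_pos'].round(4),s['ft_force'])
a=save('scene','c.png');b=save('top','d.png')
cv2.imwrite('pics/cd.png',np.hstack([cv2.resize(a[200:330,150:300],(400,346)),cv2.resize(b[180:270,90:220],(400,346))])[:,:,::-1])
for c in('top','scene'):
    for t in('rinse_box','lid_hinge','lid_tab','box_handle'):print(c,t,best(c,t))
E
```

```text
5.75 [0.4388 0.0408 0.0758] [-1.30263803  0.21010016 -0.04382354]
top rinse_box [(0.85, [0.487, 0.044, 0.0])]
top lid_hinge [(0.69, [0.54, 0.051, 0.07])]
top lid_tab [(0.98, [0.415, 0.039, 0.078])]
top box_handle []
scene rinse_box [(0.86, [0.482, 0.041, 0.001])]
scene lid_hinge []
scene lid_tab [(0.73, [0.414, 0.039, 0.076])]
scene box_handle [(0.84, [0.473, 0.161, 0.048])]
```

View pics/cd.png

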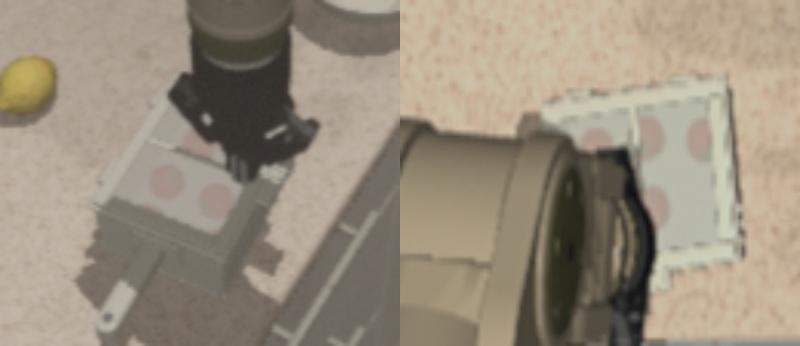

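The picture shows the lid almost flat on the box, with the fingertips on its free edge at about (240,175) in the left half. I'll press until I feel contact force.

>>> {"fn": "arm_command", "kwargs": {"targets": "1 0 0.03 0 0 0 0;1 0 0.03 0 0 0 0;1 0 0 0 0 0 0"}}

```text
time_s: 6.62
ee_pos: [0.4387, 0.0408, 0.0737]
ee_rot: [-90.0, -0.0, -83.9]
ft_force: [-2.9, -0.2, 11.1]
opening: 0.0001
```

>>> {"fn": "arm_command", "kwargs": {"targets": "1 0 0.03 0 0 0 0;1 0 0 0 0 0 0"}}

```text
time_s: 6.88
ee_pos: [0.4388, 0.0408, 0.0733]
ee_rot: [-89.9, -0.0, -83.9]
ft_force: [-6.5, 0.2, 21.3]
opening: 0.0001
```

>>> {"fn": "arm_command", "kwargs": {"targets": "1 0 0 0 0 0 0;1 0 -0.4 0 0 0 0;-1 0 -0.9 0 0 0 0;-1 -0.72 0 0.29 0 0 0;-1 -0.72 0 0.29 0 0 0;-1 -0.72 0 0.29 0 0 0;-1 0 0 0 0 0 0"}}

```text
time_s: 7.75
ee_pos: [0.4709, 0.1548, 0.1361]
ee_rot: [-90.0, 0.0, -83.7]
ft_force: [0.3, -1.3, 0.4]
opening: 0.0851
```

```bash
python3 - <<'E'
from h import *
s=arm.observe();print(s['time_s'],s['ee_pos'].round(4),s['ft_force'],s['opening'])
a=save('scene','e.png');b=save('wrist','f.png')
cv2.imwrite('pics/ef.png',np.hstack([cv2.resize(a[200:330,150:300],(400,346)),cv2.resize(b,(400,346))])[:,:,::-1])
arm.get_image('top')
for c in('top','scene','wrist'):
    for t in('lid_hinge','lid_tab','box_handle'):print(c,t,best(c,t))
E
```

```text
7.75 [0.4709 0.1548 0.1361] [ 0.31520362 -1.33066251  0.38728121] 0.08506686895303475
top lid_hinge [(0.66, [0.54, 0.05, 0.071])]
top lid_tab [(0.92, [0.416, 0.036, 0.074])]
top box_handle [(0.68, [0.689, 0.031, -0.0]), (0.65, [0.467, 0.159, 0.046]), (0.53, [0.484, 0.042, 0.001]), (0.42, [0.588, -0.518, 0.022])]
scene lid_hinge [(0.94, [0.55, 0.052, 0.07])]
scene lid_tab [(0.62, [0.414, 0.038, 0.076])]
scene box_handle [(0.43, [0.549, 0.052, 0.07])]
wrist lid_hinge [(0.74, [0.544, 0.053, 0.077])]
wrist lid_tab [(0.77, [0.416, 0.042, 0.075])]
wrist box_handle [(0.58, [0.474, 0.161, 0.046])]
```

View pics/ef.png

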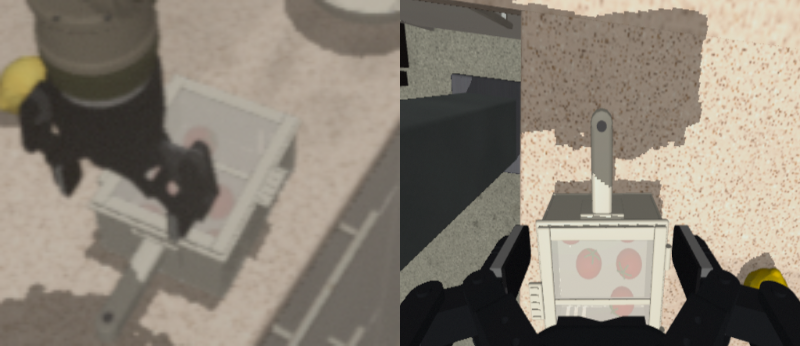

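Lid looks flat and the handle is centred between the fingers (wrist view, about column 602). Next: descend and grip.

>>> {"fn": "arm_command", "kwargs": {"targets": "-1 0 0.7 0 0 0 0;-1 0 0.7 0 0 0 0;-1 0 0.66 0 0 0 0;-1 0 0 0 0 0 0;1 0 0 0 0 0 0;1 0 0 0 0 0 0;1 0 0 0 0 0 0;1 0 0 0 0 0 0;1 0 0 0 0 0 0;1 0 0 0 0 0 0", "force": 90}}

```text
time_s: 9.6
ee_pos: [0.4712, 0.153, 0.0343]
ee_rot: [-89.9, -0.0, -83.9]
ft_force: [-1.3, -1.1, 5.8]
opening: 0.0182
```

>>> {"fn": "arm_command", "kwargs": {"targets": "1 0 -0.3 0 0 0 0;1 0 -0.5 0 0 0 0;1 0 -0.6 0 0 0 0;1 0 -0.6 0 0 0 0;1 0 -0.6 0 0 0 0;1 0 -0.6 0 0 0 0;1 0 -0.6 0 0 0 0;1 0 0 0 0 0 0;1 0 0 0 0 0 0"}}

```text
time_s: 10.72
ee_pos: [0.4697, 0.1528, 0.2223]
ee_rot: [-90.1, 0.0, -83.9]
ft_force: [0.4, 0.0, -3.2]
opening: 0.0181
```

```bash
python3 - <<'E'
from h import *
s=arm.observe();print(s['time_s'],s['ee_pos'].round(4),s['joints'].round(1),s['ft_force'],s['ft_torque'],s['opening'])
for c in('top','scene','wrist'):
    arm.get_image(c)
    for t in('rinse_box','drain_corner','lid_hinge','lid_tab','box_handle','bowl'):print(c,t,best(c,t)[:2])
E
```

```text
10.725 [0.4697 0.1528 0.2223] [  8.7   9.2 -10.   70.9   0.   92.6] [ 0.42783094  0.02685252 -3.22996228] [0.2600054  0.00955115 0.02206385] 0.0181365070108681
top rinse_box [(0.66, [0.483, 0.042, 0.189])]
top drain_corner [(0.92, [0.43, -0.042, 0.187])]
top lid_hinge [(0.7, [0.54, 0.05, 0.259])]
top lid_tab [(0.96, [0.412, 0.036, 0.265])]
top box_handle [(0.78, [0.466, 0.16, 0.235])]
top bowl [(0.61, [0.478, -0.267, 0.0])]
scene rinse_box [(0.72, [0.479, 0.043, 0.187]), (0.26, [0.694, 0.029, -0.001])]
scene drain_corner [(0.87, [0.431, -0.036, 0.188])]
scene lid_hinge []
scene lid_tab [(0.78, [0.413, 0.035, 0.26])]
scene box_handle [(0.63, [0.467, 0.16, 0.237])]
scene bowl [(0.78, [0.477, -0.266, 0.001])]
wrist rinse_box [(0.77, [0.483, 0.046, 0.185])]
wrist drain_corner [(0.39, [0.692, 0.032, 0.001])]
wrist lid_hinge []
wrist lid_tab []
wrist box_handle [(0.81, [0.471, 0.16, 0.239])]
wrist bowl []
```

```bash
python3 - <<'E'
from h import *
s=arm.observe();R=toolR(s);p=s['ee_pos'];c=np.array([.185,.035,-.059])
T=R@Ro.from_rotvec(np.radians(32)*np.array([.7071,0,.7071])).as_matrix()
C=np.array([.477,-.266,.10]);t=C-T@c
bx,by,bz=T[:,2],-T[:,0],-T[:,1]
print('tcp',t,np.degrees(np.arccos([bx[2],by[2],bz[2]])),'shift tool frame now /0.05',R.T@(t-p)/.05,'z now->',t-p)
E
```

```text
tcp [ 0.4879168  -0.11060459  0.22109538] [67.99241871 67.99957696 31.9963555 ] shift tool frame now /0.05 [ 5.27658111  0.04389537 -0.21069199] z now-> [ 0.01752206 -0.26345747 -0.0021688 ]
```

>>> {"fn": "arm_command", "kwargs": {"targets": "1 0.25 0 -0.02 0 0 0;1 0.5 0 -0.02 0 0 0;1 0.6 0 -0.02 0 0 0;1 0.65 0 -0.02 0 0 0;1 0.65 0 -0.03 0 0 0;1 0.65 0 -0.02 0 0 0;1 0.65 0 -0.02 0 0 0;1 0.6 0 -0.02 0 0 0;1 0.45 0 -0.02 0 0 0;1 0.28 0 -0.02 0 0 0;1 0 0 0 0 0 0"}}

```text
time_s: 13.15
ee_pos: [0.4877, -0.1117, 0.2232]
ee_rot: [-90.0, 0.0, -84.0]
ft_force: [-0.3, 0.3, -3.0]
opening: 0.0187
```

>>> {"fn": "arm_command", "kwargs": {"targets": "1 0 0 0 0.15 0 0.15;1 0 0 0 0.22 0 0.22;1 0 0 0 0.25 0 0.25;1 0 0 0 0.25 0 0.25;1 0 0 0 0.25 0 0.25;1 0 0 0 0.25 0 0.25;1 0 0 0 0.25 0 0.25;1 0 0 0 0.25 0 0.25;1 0 0 0 0.24 0 0.24;1 0 0 0 0.15 0 0.15;1 0 0 0 0 0 0;1 0 0 0 0 0 0"}}

```text
time_s: 14.65
ee_pos: [0.4881, -0.1106, 0.2235]
ee_rot: [-66.2, 21.9, -79.2]
ft_force: [0.6, -0.2, -3.1]
opening: 0.0187
```

```bash
python3 - <<'E'
from h import *
s=arm.observe();print(s['time_s'],s['ee_pos'].round(4),s['joints'].round(1),s['ft_force'],s['ft_torque'],s['opening'])
R=toolR(s);c=np.array([.185,.035,-.059]);print('corner pred',s['ee_pos']+R@c, 'box z tilt',np.degrees(np.arccos(-R[2,1])))
ims=[]
for c in('top','scene','wrist'):
    ims.append(save(c,c+'2.png'))
    for t in('rinse_box','drain_corner','lid_hinge','lid_tab','box_handle','bowl','tomato_s1'):print(c,t,best(c,t))
cv2.imwrite('pics/g.png',np.hstack([cv2.resize(ims[1][130:330,170:370],(400,400)),cv2.resize(ims[0][160:280,190:310],(400,400))])[:,:,::-1])
E
```

```text
14.65 [ 0.4881 -0.1106  0.2235] [-41.2   6.4 -19.7  65.4  31.9  42.2] [ 0.59219187 -0.22634553 -3.12800777] [-0.34320597  0.56330334 -0.00209263] 0.018666208301039974
corner pred [ 0.47719324 -0.26616396  0.10259229] box z tilt 31.930870823822595
top rinse_box [(0.69, [0.519, -0.2, 0.155])]
top drain_corner []
top lid_hinge [(0.61, [0.548, -0.224, 0.236])]
top lid_tab [(0.78, [0.43, -0.228, 0.19])]
top box_handle [(0.66, [0.483, -0.113, 0.24])]
top bowl [(0.25, [0.482, -0.563, 0.022])]
top tomato_s1 []
scene rinse_box [(0.78, [0.517, -0.194, 0.152]), (0.27, [0.695, 0.03, 0.001])]
scene drain_corner []
scene lid_hinge [(0.83, [0.556, -0.223, 0.236]), (0.69, [0.694, 0.03, 0.001])]
scene lid_tab [(0.84, [0.427, -0.227, 0.19])]
scene box_handle [(0.83, [0.483, -0.109, 0.239])]
scene bowl [(0.66, [0.478, -0.264, -0.002])]
scene tomato_s1 []
wrist rinse_box [(0.97, [0.52, -0.195, 0.152])]
wrist drain_corner []
wrist lid_hinge []
wrist lid_tab []
wrist box_handle [(0.77, [0.486, -0.109, 0.243])]
wrist bowl []
wrist tomato_s1 []
```

View pics/g.png

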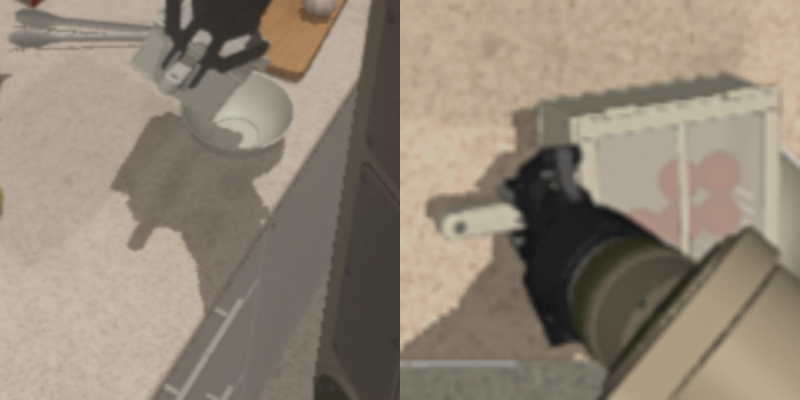

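View pics/wrist2.png

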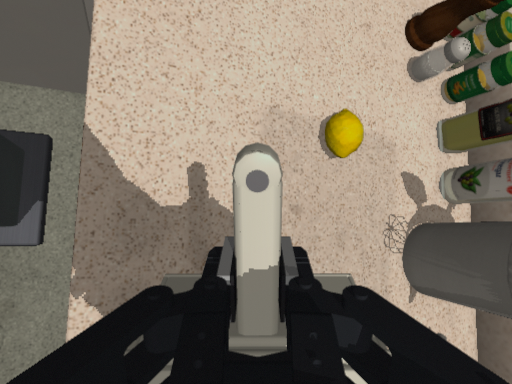

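The box is held tipped with its lid shut and the bowl hasn't moved. The top view (right half) shows red blobs at about (715,170), (675,175), (715,210) and (650,222), not yet clearly in the corner. I'll let them settle, then project those pixels onto the box floor.

>>> {"fn": "arm_command", "kwargs": {"targets": "1 0 0 0 0 0 0;1 0 0 0 0 0 0;1 0 0 0 0 0 0;1 0 0 0 0 0 0;1 0 0 0 0 0 0;1 0 0 0 0 0 0;1 0 0 0 0 0 0;1 0 0 0 0 0 0"}}

```text
time_s: 16.85
ee_pos: [0.488, -0.1108, 0.2233]
ee_rot: [-66.2, 22.0, -79.2]
ft_force: [0.6, 0.6, -3.3]
opening: 0.0186
```

```bash
cat > tom.py <<'E'
from h import *
import sys
s=arm.observe();R=toolR(s);p=s['ee_pos'];im=save('top',sys.argv[1]);k=arm.get_calibration('top')
cor=p+R@np.array([.185,.035,-.059]);B=np.c_[R[:,2],-R[:,0],-R[:,1]]
# warp the plane of tomato centres (19 mm over the underside) into box x,y; 4 px per mm, box corner axes
Rc,t=np.array(k['R']),np.array(k['t']);K=np.array([[k['fx'],0,k['cx']],[0,k['fy'],k['cy']],[0,0,1]])
o=cor+B[:,2]*.019
H=K@np.c_[Rc@B[:,0],Rc@B[:,1],Rc@o+t]   # (x,y,1) from corner in m -> pixel
A=np.array([[.00025,0,-.02],[0,.00025,-.02],[0,0,1]])
w=cv2.warpPerspective(im,H@A,(640,760),flags=cv2.INTER_LINEAR|cv2.WARP_INVERSE_MAP)
for i in range(0,160,20):
    cv2.putText(w,str(i),(int((i+20)*4),12),0,.4,(0,0,255),1);cv2.putText(w,str(i),(0,int((i+20)*4)),0,.4,(0,0,255),1)
cv2.circle(w,(80,80),440,(0,0,255),1)
cv2.imwrite('pics/w_'+sys.argv[1],cv2.resize(w,None,fx=.75,fy=.75)[:,:,::-1])
print(s['time_s'],cor.round(3),K@(Rc@cor+t)/(Rc@cor+t)[2])
E
python3 tom.py t3.png
```

```text
16.85 [ 0.477 -0.266  0.102] [289.01557089 228.22111976   1.        ]
```

View pics/w_t3.png

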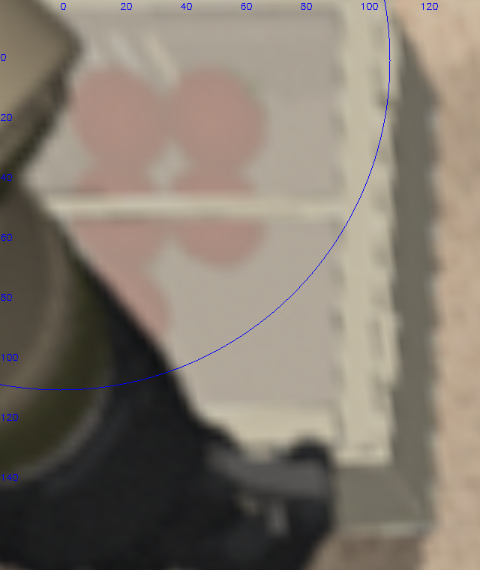

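All five tomatoes are packed in the slotted corner, at about (18,18), (50,20), (18,50), (50,52) and (20,84) mm along the box axes. The farthest is about 88 mm from the corner. One last check of the lid angle before handing in.

```bash
python3 - <<'E'
from h import *
s=arm.observe();R=toolR(s);B=np.c_[R[:,2],-R[:,0],-R[:,1]];cor=s['ee_pos']+R@np.array([.185,.035,-.059])
for x in ([.430,-.228,.19],[.427,-.227,.19],[.552,-.2235,.236]):print((B.T@(np.array(x)-cor)-[.06,.075,0]).round(3))
print(s['ft_force'],abs(s['qd']).max())
arm.finish_job()
E
```

```text
[-0.07   0.001  0.074]
[-0.073  0.002  0.075]
[0.061 0.001 0.071]
[-1.27074697  0.60535693 -1.91576053] 0.06094021874014394
the job is handed in; nothing more can be done
```

I shut the lid with the fingertips while the box stood on the worktop, pressing until about 21 N. Then I lifted the box by its handle, moved it over the bowl and tipped it diagonally. I handed the job in with the box held there; `finish_job` gave no verdict.

Last checks before handing in:
- **Lid:** the tab read 74–75 mm above the underside at the free edge, which fits a shut lid to within the measuring error.
- **Tilt:** about 32°, with the slotted corner lowest and about 22° down along both -x and -y.
- **Corner:** worked out from the grip at (0.477, -0.266, 0.102). That is over the bowl's centre to within a few millimetres and about 40 mm above its rim. The corner could not be seen directly in the final pose.
- **Tomatoes:** all five are packed in the slotted corner, the farthest about 88 mm away. This comes from the top view through the lid.
- **Bowl and lemon:** the bowl was at its starting place to within a few millimetres just before the hand-in. The lemon also looked unmoved.
- **Not checked:** I didn't measure the big tomato or garlic again, but the arm did not go near them.

No check failed. In the top view the bowl was mostly hidden, and the network gave a low-confidence false position for it (0.25), which I ignored.

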